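# Shut down the airbrush station

## Task

Spraying is over: shut the airbrush station down with the closed fingertips, grasping and lifting nothing. Push the compressor's red knob down as far as it goes, then press the brass vent button fully in and keep it in for a good three seconds so that the tank empties, and only after letting it go switch off the extraction fan by pressing the raised end of the blue rocker on the white bench until that end lies level. Leave the yellow lamp rocker on, do not touch the freshly painted vase, and leave the jar and the paint bottle standing where they are.

Things in the scene. Friction and masses are not known exactly. Their poses are not given: they have to be found in the camera images.
- compressor: Airbrush compressor, fixed, 350 (its x) x 180 x 292 mm, origin on the table under its middle. Grey tank along x, top 145 mm up. Pump, motor, handle and airbrush rest are on the +x half (x over 30 mm), up to 292 mm. On the -x half: at x = -30 mm the black switch box (50 x 60 mm, top 225 mm up) with the red knob on it, gauge and regulator at its sides, lower than the box; at x = -120 mm the brass vent valve.
- knob_top (a point): Centre of the flat top of the red stop knob, 26 mm across, on top of the black pressure switch box. Up (compressor running) it is 252 mm above the table, down (stopped) 242 mm. Pressed straight down; moves with the knob.
- knob (a joint): Travel of the red knob, m: 0 = up, running; 0.010 = pushed down, stopped. Stiff: it takes about 5 N all the way, meets a stop at 0.010 and stays where it is left. Down counts from 0.008.
- vent_top (a point): Centre of the flat top of the brass vent button, 22 mm across, 201 mm above the table when out. Pressed straight down; moves with the button. Clear space of 65 mm to the pressure switch box.
- vent (a joint): Travel of the brass vent button, m: 0 = out, shut; 0.006 = fully in, venting. A spring pushes it back: about 3 N at the start, 7 N fully in. Fully in counts from 0.0045.
- bench: White downdraught extraction bench, fixed, 300 (its x) x 400 mm, top 110 mm above the table, origin on the table under its middle. A grey control strip 60 mm wide along the -x edge carries two rocker switches; the rest of the top is a steel grid; a light bar on two posts stands along the +x edge, 276 mm high.
- fan_off (a point): Point on the face of the blue fan rocker's off end (ring mark), 13 mm from its pivot towards the bench's -x edge; moves with it. Raised 123 mm above the table while on, 118 mm and level when pressed (off). Paddle 32 (bench x) x 22 mm, pivot across its middle 118 mm up, in a black frame 115 mm high; a disc with a fan sign beside it. On the +y or the -y part of the strip.
- fan_rocker (a joint): Angle of the blue fan rocker, rad: 0.36 = on (-x end raised), 0 = off (+x end raised). Stiff: about 4 N on the raised end; it meets a stop when its pressed end lies level and stays where it is left. Off counts below 0.09. Press outside of the pivot line, else the other end cannot rise.
- lamp_off (a point): The same point on the yellow lamp rocker, an identical switch on the other part of the strip. It is on and is to be left on.
- lamp_rocker (a joint): Angle of the yellow lamp rocker, rad: 0.36 = on, 0 = off.
- vase: The freshly painted terracotta-red vase, 72 mm across, 135 mm high, standing loose on the bench's grid. Origin at the centre of its foot, z up. Wet: not to be touched.
- paint_bottle_center (a point): Centre, half-way up, of a white paint bottle with an orange cap, 34 mm across, 85 mm high, standing loose on the bench's grid.
- jar_center (a point): Centre, half-way up, of a glass jar with a green lid, 60 mm across, 70 mm high, standing loose on the table in front of the compressor's -x end.

How it is judged:
On the way, in this order (a step that is already met when the one before it is completed fails the run):
1. the red knob is pushed down and stays, the fan still running (value of joint knob above 0.008 m and value of joint fan_rocker above 0.3 rad), for 0.2 s.
2. the vent button is kept fully in for three seconds, compressor stopped, fan still running (all of step 1 and value of joint vent above 0.0045 m), for 3 s.
3. the vent button is let go, then the blue fan rocker is tipped to off (value of joint vent below 0.001 m and value of joint fan_rocker below 0.09 rad), for 0.2 s.
At the end, for the whole second after the job is handed in: Red knob down (over 8 of 10 mm), vent button out again (under 1 mm in), blue fan rocker off (under 0.09 rad), yellow lamp rocker still on (over 0.3 rad); vase, paint bottle and jar within 15 mm of where they stood (all of step 3 and value of joint knob above 0.008 m and value of joint lamp_rocker above 0.3 rad and distance of each of vase, paint_bottle_center, jar_center from where it was at the start of the episode below 0.015 m); the robot touches nothing.
It fails at once if the vent button is pressed in while the compressor is still running (value of joint vent above 0.003 m and value of joint knob below 0.005 m).
It fails at once if the vent button is pressed while the fan is off (value of joint vent above 0.003 m and value of joint fan_rocker below 0.1 rad).
It fails at once if the lamp is switched off (value of joint lamp_rocker below 0.18 rad).
It fails at once if the freshly painted vase is touched (contact force between any of the arm, the fingers and vase above 0.3 N).
It fails at once if the vase, jar or paint bottle is lifted, carried or knocked away (distance of any of vase, paint_bottle_center, jar_center from where it was at the start of the episode above 0.02 m).
It also fails if it takes over 72 s, if anything falls off the work surface, if the arm or the gripper's body presses on something with over 40 N, if the wrist force passes 120 N, or if a joint passes its speed limit or range.

## Robot

A 7-joint arm with a two-finger parallel gripper is mounted at the origin on the work surface. World frame = base frame: x ahead of the robot, y to its left, z up, the work surface at z = 0. Lengths are in m, angles in rad, forces in N, time in s.
With the tool pointing down it reaches from about 0.35 to 0.9 m from the base axis. Payload 19.9 kg.
Tool frame: the origin (TCP) lies midway between the tips of the shut fingers; the grasp point (between the pads) lies 19 mm behind it; z points along the fingers, y is the line along which they close (so a half turn about z gives the same grasp; the last joint's range is limited). The gripper opens to 94 mm and grips with 3 to 60 N. Pads are 16 mm wide; open, the fingers measure 119 mm over their backs; the gripper's body (75 mm by 177 mm) begins 78 mm behind the grasp point.
Start: joints at [-1.242, 0.417, -0.01, 1.614, 0.005, 1.111, -0.053], TCP at [0.226, 0.583, 0.205] pointing down, gripper open.
Joint ranges: [-2.81, 2.81], [-0.39, 2.02], [-1.27, 1.25], [0.06, 2.57], [-1.19, 4.33], [0.19, 2], [-2.82, 2.82]. Speed limits (rad/s): [1.89, 1.89, 2.39, 2.39, 3.01, 3.01, 3.01].

## Interface

Orientations are given as a 3x3 rotation matrix whose columns are the frame's x, y, z axes.
In Python, from cell import manip, vision gives the robot as it stands. Calls block until the motion is done:
- manip.move_to(position, orientation): joint-space move of the TCP to a pose.
- manip.line_to(position, feed=0.15, orientation=None): straight line of the TCP; orientation=None keeps the orientation; feed is the mean speed in m/s.
- manip.set_joints(angles): joint-space move.
- manip.open_jaws() and manip.close_gripper(f_grip=None): open the fingers fully, or close them until they stop; f_grip is the grip in N (None keeps the last).
- manip.sleep(seconds).
- manip.ik(position, orientation): joint angles nearest the present ones, or None.
- manip.state(): the state.
- vision.camera(name): name is "scene" or "side" or "wrist"; returns the picture (384x512x3 uint8, red, green, blue); there is no depth.
- vision.calibration(name): a dict with "vertical_fov" (degrees; the focal length in pixels is half the picture's height over the tangent of half this angle, whatever the lens; pixels are square), "cx", "cy" (the principal point, pixels), "pose" (4x4, takes a point from camera to world coordinates). Camera axes: x right, y up, looking along -z (the intrinsics and any distortion apply to the point x, -y, -z); pixel columns grow to the right and rows downward; lengths in m; the calibration is good to about 2 mm. A picture is of the moment at which its call begins: read the wrist's pose just before it. calibration takes no time and is no camera call; for the wrist camera it gives the pose at the moment of the call.
A pose or a line that the arm cannot do raises manip.MotionError and nothing moves.
- manip.job_done(): hands the job in; it is judged then, once.
Trained networks look in the newest picture that a camera, given by its name, has taken for a name from the list of things; names that differ only in an ending like _2 or _b are one class to them, and where a whole thing is asked for, a point or a joint stands for the part that bears it (a point fixed in the world has none). Each returns a list of dicts, best first, with "confidence" (0 to 1); they miss things now and then, are a little off and sometimes report something else, mostly with a low value. They report only what shows in the picture. A call takes as long as a camera call.
- vision.look_for(camera, target): "point" ([x, y, z] in m, in the coordinates of the camera as it stood for that picture, good to about 4 mm: the middle of the surface that is visible of it).
- vision.place_of(camera, target): "point" ([x, y, z] in m, in the coordinates of the camera as it stood for that picture, good to about 4 mm: a listed point, or the origin of a listed thing).
The state is a dict: "time": time; "q": joint angles; "dq": joint speeds; "joint_torque": joint torques, N m; "ee_pos": TCP position; "tool_rot": TCP orientation; "wrist_force": force on the tool from outside, world axes, zero at the start; "moment": the same for the moment, N m; "grip_width": finger opening in m; "grip_force": force on a finger pad.
Only numpy, scipy, OpenCV 4.12 (cv2) and the standard library are available. Lean on these libraries where they do the work, as an engineer would, in place of code of your own. Each camera call takes 0.05 s, during which the arm holds its last target. There are 200 camera calls.

## Working session

There is one attempt and no reset: what is moved stays moved. The work goes in short steps, each a Python script; the robot and the scene stay as the last script left them, time stands still between calls to the robot, and variables do not carry over. Pictures are saved under pics/ and viewed, at most 10 in all, crops included, and the job is handed in when it is done.

```bash
mkdir -p pics; ls; cat > h.py <<'E'
import numpy as np, cv2
from cell import manip, vision
def shot(cam,name):
    im=vision.camera(cam); cv2.imwrite(f'pics/{name}.png',im[...,::-1]); return im
def world(cam,p,T=None):
    T=vision.calibration(cam)['pose'] if T is None else T
    T=np.array(T); return T[:3,:3]@np.array(p)+T[:3,3]
def proj(cam,P,T=None):
    c=vision.calibration(cam);T=np.array(c['pose'] if T is None else T)
    p=T[:3,:3].T@(np.array(P)-T[:3,3]); f=192/np.tan(np.radians(c['vertical_fov']/2))
    return c['cx']+f*p[0]/-p[2], c['cy']-f*p[1]/-p[2]
E
python3 - <<'E'
from h import *
np.set_printoptions(precision=4,suppress=True)
ims=[shot(c,c+'0') for c in ('scene','side')]
cv2.imwrite('pics/both.png',cv2.resize(np.vstack(ims)[...,::-1],None,fx=.78,fy=.78))
for c in ('scene','side'):
    k=vision.calibration(c);print(c,{a:b for a,b in k.items() if a!='pose'},np.array(k['pose'])[:3,3])
    for t in ['compressor','knob_top','vent_top','bench','fan_off','lamp_off','vase','paint_bottle_center','jar_center']:
        for r in vision.place_of(c,t)[:2]:
            w=world(c,r['point']);print(t,round(r['confidence'],2),w,np.round(proj(c,w)))
s=manip.state();print(s['time'],s['tool_rot'])
E
```

```text
pics
scene {'vertical_fov': 56.85167797499221, 'cx': 251.95827777489265, 'cy': 191.82673347612632} [1.1336 0.6018 0.8137]
compressor 0.8 [ 0.6498  0.2577 -0.0001] [292. 291.]
knob_top 0.65 [0.6191 0.2582 0.2491] [307. 218.]
knob_top 0.55 [0.4324 0.2803 0.0345] [346. 244.]
vent_top 0.59 [0.5333 0.2606 0.1995] [327. 217.]
vent_top 0.46 [ 0.4832 -0.2557  0.1228] [214. 156.]
bench 0.73 [ 0.6242 -0.2052  0.0027] [195. 206.]
bench 0.41 [0.4332 0.2819 0.0361] [347. 244.]
fan_off 0.62 [ 0.4837 -0.2527  0.1248] [215. 156.]
lamp_off 0.54 [ 0.4987 -0.1387  0.1218] [233. 172.]
lamp_off 0.26 [0.6181 0.2576 0.2519] [307. 217.]
vase 0.78 [ 0.6158 -0.2879  0.111 ] [179. 170.]
paint_bottle_center 0.75 [ 0.6461 -0.1482  0.1521] [195. 182.]
jar_center 0.9 [0.4293 0.2801 0.0357] [347. 244.]
side {'vertical_fov': 45.20916930828959, 'cx': 255.50338610607446, 'cy': 190.47055306913285} [ 0.5527 -0.7622  1.0916]
compressor 0.67 [0.6543 0.2599 0.0049] [273. 153.]
knob_top 0.62 [0.6215 0.262  0.2547] [263.  92.]
vent_top 0.52 [0.5311 0.2651 0.2028] [232. 107.]
bench 0.96 [ 0.624  -0.207  -0.0006] [275. 286.]
fan_off 0.51 [ 0.4836 -0.2566  0.1176] [218. 285.]
fan_off 0.19 [0.6213 0.2595 0.2537] [263.  93.]
lamp_off 0.67 [ 0.5033 -0.1435  0.121 ] [226. 242.]
vase 0.56 [ 0.6149 -0.2851  0.1099] [275. 295.]
paint_bottle_center 0.65 [ 0.6509 -0.1536  0.152 ] [286. 236.]
jar_center 0.91 [0.4368 0.283  0.0377] [205. 144.]
1.0 [[-0.9324  0.3614 -0.    ]
 [ 0.3614  0.9324 -0.0001]
 [ 0.     -0.0001 -1.    ]]
```

View pics/both.png

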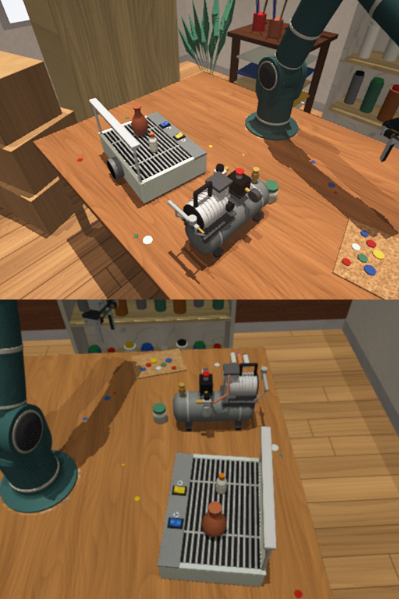

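The detections agree with the picture. The blue rocker is at scene (213,156), y≈-0.255, and the yellow one is at y≈-0.14. The red knob is at scene (307,218), the brass vent at (327,217), and both heights match. Next I close the gripper and look from above.

```bash
python3 - <<'E'
from h import *
np.set_printoptions(precision=4,suppress=True)
R=np.array([[-1,0,0],[0,1,0],[0,0,-1.]])
p=manip.state()['ee_pos']
manip.line_to([p[0],p[1],0.42],feed=.25)
manip.close_gripper(10)
def look(P,name,ts,R=R):
    manip.move_to(P,R); T=np.array(vision.calibration('wrist')['pose']); im=shot('wrist',name)
    print(name,'cam',T[:3,3],manip.state()['ee_pos'])
    for t in ts:
        for r in vision.place_of('wrist',t)[:2]:
            w=world('wrist',r['point'],T);print(t,round(r['confidence'],2),w,np.round(proj('wrist',w,T)))
    return im
a=look([.5,.26,.42],'w1',['compressor','knob_top','vent_top','jar_center'])
b=look([.45,-.2,.36],'w2',['bench','fan_off','lamp_off','vase','paint_bottle_center'])
cv2.imwrite('pics/w12.png',cv2.resize(np.hstack([a,b])[...,::-1],None,fx=.78,fy=.78))
print(manip.state()['time'],manip.state()['wrist_force'])
E
```

```text
w1 cam [0.4239 0.2612 0.5994] [0.4995 0.2611 0.4199]
compressor 0.85 [ 0.653   0.2565 -0.0016] [255. 223.]
vent_top 0.48 [0.5306 0.2573 0.199 ] [254. 193.]
jar_center 0.59 [0.4314 0.2814 0.0289] [268. 119.]
w2 cam [ 0.3749 -0.1989  0.5395] [ 0.4506 -0.1991  0.36  ]
fan_off 0.78 [ 0.4846 -0.2576  0.1205] [218. 191.]
lamp_off 0.69 [ 0.5026 -0.143   0.1222] [295. 203.]
lamp_off 0.43 [ 0.4887 -0.2567  0.1202] [218. 194.]
vase 0.52 [ 0.611  -0.2833  0.1087] [205. 264.]
vase 0.5 [ 0.4872 -0.2578  0.1219] [217. 193.]
7.2417 [-0.37    0.1171  0.2422]
```

View pics/w12.png

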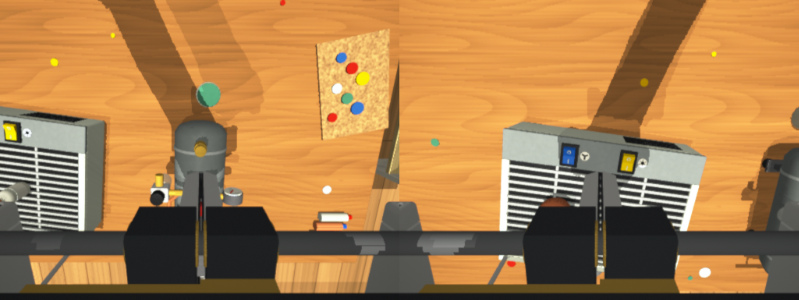

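The vent and both rockers are visible where the networks report them: brass at (257,190) in w1, blue at (217,197) and yellow at (294,207) in w2. I'll refine these with colour centroids, then press the knob.

```bash
python3 - <<'E'
from h import *
np.set_printoptions(precision=4,suppress=True)
c=vision.calibration('wrist');T0=np.array(c['pose']);f=192/np.tan(np.radians(c['vertical_fov']/2));print({k:v for k,v in c.items() if k!='pose'},T0[:3,:3])
def ray(cam,u,v,z,T):
    c=vision.calibration(cam);f=192/np.tan(np.radians(c['vertical_fov']/2))
    d=T[:3,:3]@np.array([(u-c['cx'])/f,-(v-c['cy'])/f,-1]);return T[:3,3]+d*(z-T[2,3])/d[2]
def cent(name,lo,hi,box):
    h=cv2.cvtColor(cv2.imread(f'pics/{name}.png'),cv2.COLOR_BGR2HSV)
    m=cv2.inRange(h,lo,hi);k=np.zeros_like(m);u0,v0,u1,v1=box;k[v0:v1,u0:u1]=1;m=m*k
    n,l,s,ce=cv2.connectedComponentsWithStats(m);i=1+np.argmax(s[1:,4]);return ce[i],s[i]
T2=T0; T1=T0.copy();T1[:3,3]=[.4239,.2612,.5994]
B=((100,120,40),(130,255,255));Y=((22,150,90),(34,255,255));Rd=((0,170,60),(6,255,255))
V=((12,90,50),(26,255,255))
for n,T,col,box,z,cam in [('w2',T2,B,(195,170,240,220),.118,'wrist'),('w2',T2,Y,(270,185,320,230),.118,'wrist'),('w1',T1,V,(240,175,275,204),.201,'wrist'),
 ('scene0',None,Rd,(290,205,325,235),.252,'scene'),('side0',None,Rd,(250,80,280,105),.252,'side')]:
    if T is None:T=np.array(vision.calibration(cam)['pose'])
    ce,s=cent(n,*col,box);print(n,ce,s,ray(cam,*ce,z,T))
E
```

```text
{'vertical_fov': 66.56701018134761, 'cx': 257.3214708632689, 'cy': 192.8851576518146} [[ 0.0002 -0.966  -0.2586]
 [ 1.      0.0003 -0.0003]
 [ 0.0004 -0.2586  0.966 ]]
w2 [216.8764 199.1868] [208 187  18  25 348] [ 0.4971 -0.26    0.118 ]
w2 [292.409  208.0119] [283 196  20  24 335] [ 0.511  -0.1463  0.118 ]
w1 [256.6241 190.4184] [249 180  17  22 282] [0.5269 0.2604 0.201 ]
scene0 [306.7    219.5667] [301 215  12  10  90] [0.6267 0.2622 0.252 ]
side0 [263.7778  95.2222] [260  92   9   7  54] [0.6225 0.2515 0.252 ]
```

The centroids agree with the networks: knob (0.620, 0.260), vent (0.531, 0.260), fan_off (0.484, -0.257). I'm pressing the knob now.

```bash
cat >> h.py <<'E'
np.set_printoptions(precision=4,suppress=True)
R0=np.array([[-1,0,0],[0,1,0],[0,0,-1.]])
def press(x,y,z0,zmin,fmax,step=.0015):
    manip.line_to([x,y,z0],feed=.1); b=manip.state()['wrist_force'][2]; z=z0
    while z>zmin:
        z=max(z-step,zmin); manip.line_to([x,y,z],feed=.02); s=manip.state(); F=s['wrist_force'][2]-b
        print(round(z,4),s['ee_pos'],round(F,2),round(s['time'],1))
        if F>fmax: break
    return z
E
python3 - <<'E'
from h import *
manip.line_to([.45,-.2,.42],feed=.25)
manip.move_to([.62,.26,.36],R0)
press(.62,.26,.258,.239,22)
manip.line_to([.62,.26,.30],feed=.1)
print(manip.state()['time'],shot('side','side1')[0,0])
for r in vision.place_of('side','knob_top')[:1]: print(world('side',r['point']))
E
```

```text
0.2565 [0.6201 0.26   0.2567] -0.3 10.8
0.255 [0.62   0.26   0.2549] -0.1 11.1
0.2535 [0.6199 0.26   0.2534] -0.22 11.3
0.252 [0.62  0.26  0.252] -0.58 11.6
0.2505 [0.62   0.26   0.2505] 0.52 11.8
0.249 [0.62   0.26   0.2489] 2.35 12.1
0.2475 [0.62   0.26   0.2473] 1.11 12.3
0.246 [0.62   0.26   0.2458] 0.72 12.6
0.2445 [0.62   0.26   0.2443] 1.74 12.8
0.243 [0.62   0.26   0.2429] 1.53 13.1
0.2415 [0.6201 0.2601 0.2422] 9.87 13.3
0.24 [0.6202 0.2601 0.2421] 23.98 13.6
14.35 [31 51 49]
[0.6218 0.2586 0.2458]
```

The stop was met at z=0.242, so the knob is down. Next is the vent, held in for over 3 s.

```bash
python3 - <<'E'
from h import *
manip.line_to([.531,.26,.30],feed=.15)
press(.531,.26,.207,.193,16)
for i in range(4):
    manip.sleep(1.0); s=manip.state(); print(s['ee_pos'],s['wrist_force'],s['time'])
manip.line_to([.531,.26,.215],feed=.1)
print(vision.camera('side').shape,[(world('side',r['point']),r['confidence']) for r in vision.place_of('side','vent_top')[:1]])
manip.line_to([.531,.26,.36],feed=.2)
cv2.imwrite('pics/s2.png',cv2.resize(shot('side','side2')[60:160,180:340,::-1],None,fx=4,fy=4))
print(manip.state()['time'])
E
```

```text
0.2055 [0.5311 0.2601 0.2057] -0.3 16.5
0.204 [0.531  0.26   0.2039] -2.13 16.8
0.2025 [0.5309 0.26   0.2024] -0.18 17.0
0.201 [0.5312 0.2601 0.2011] 1.57 17.3
0.1995 [0.5311 0.2601 0.1996] 3.79 17.5
0.198 [0.5311 0.2601 0.1981] 3.93 17.8
0.1965 [0.5311 0.2601 0.1966] 4.71 18.0
0.195 [0.5312 0.2601 0.1953] 6.94 18.3
0.1935 [0.5313 0.2601 0.195 ] 24.73 18.5
[0.5313 0.2601 0.195 ] [-7.3703 -2.8627 23.6396] 19.525
[0.5313 0.2601 0.195 ] [-5.9498 -2.9451 24.9465] 20.525
[0.5313 0.2601 0.195 ] [-7.379  -3.0212 23.3212] 21.525
[0.5313 0.2601 0.195 ] [-7.4626 -3.0537 24.2248] 22.525
(384, 512, 3) [(array([0.5297, 0.2616, 0.2027]), 0.44)]
23.9167
```

View pics/s2.png

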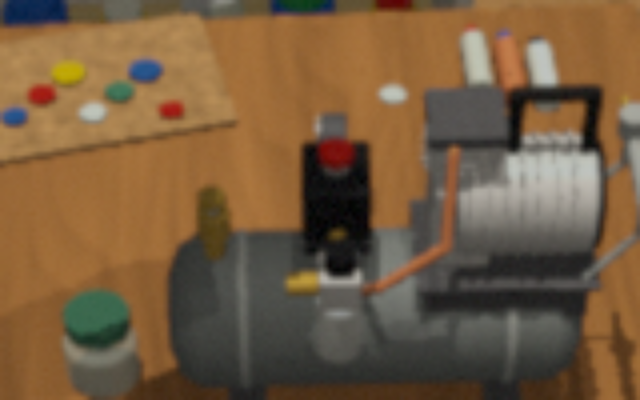

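The crop shows the red knob seated on its box at (337,155), the brass vent out at (213,222), and the jar standing at (100,340). Next is the fan rocker.

```bash
python3 - <<'E'
from h import *
a=np.radians(-7);R=np.array([[np.cos(a),-np.sin(a),0],[np.sin(a),np.cos(a),0],[0,0,1]])@R0
manip.move_to([.484,-.257,.30],R)
press(.484,-.257,.131,.1165,20)
manip.line_to([.484,-.257,.20],feed=.1); manip.line_to([.484,-.257,.32],feed=.2)
manip.move_to([.40,-.05,.40],R)
cv2.imwrite('pics/s3.png',cv2.resize(shot('side','side3')[200:370,180:360,::-1],None,fx=3.4,fy=3.4))
shot('scene','scene3')
for c in ('side','scene'):
  for t in ('fan_off','lamp_off','vase','paint_bottle_center','jar_center'):
    print(c,t,[world(c,r['point']) for r in vision.place_of(c,t)[:1]])
print(manip.state()['time'])
E
```

```text
0.1295 [ 0.484  -0.257   0.1295] 0.03 27.9
0.128 [ 0.484  -0.257   0.1279] 0.71 28.1
0.1265 [ 0.4839 -0.257   0.1264] -0.82 28.4
0.125 [ 0.4839 -0.257   0.1249] -0.76 28.6
0.1235 [ 0.4841 -0.2571  0.1235] -0.42 28.9
0.122 [ 0.4838 -0.257   0.1219] 1.62 29.1
0.1205 [ 0.4839 -0.257   0.1204] 0.41 29.4
0.119 [ 0.4841 -0.257   0.1189] -1.47 29.6
0.1175 [ 0.4842 -0.257   0.118 ] 13.88 29.9
0.1165 [ 0.4844 -0.2571  0.1177] 28.78 30.1
side fan_off [array([ 0.4821, -0.2545,  0.1158])]
side lamp_off [array([ 0.5022, -0.145 ,  0.1228])]
side vase [array([ 0.6139, -0.2833,  0.1113])]
side paint_bottle_center [array([ 0.6478, -0.1544,  0.154 ])]
side jar_center [array([0.4356, 0.278 , 0.0387])]
scene fan_off [array([ 0.4842, -0.2522,  0.1193])]
scene lamp_off [array([ 0.4986, -0.1406,  0.121 ])]
scene vase [array([ 0.6106, -0.2882,  0.1115])]
scene paint_bottle_center [array([ 0.6446, -0.1502,  0.1532])]
scene jar_center [array([0.4332, 0.2789, 0.0348])]
33.425
```

View pics/s3.png

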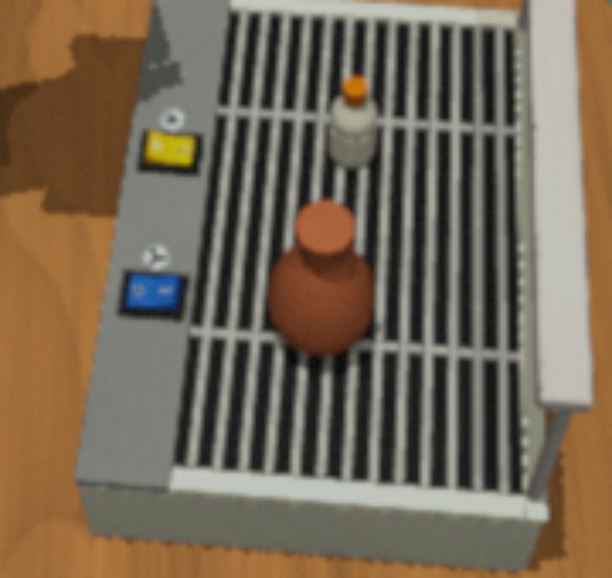

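The blue rocker at (153,292) now lies level at its off end, the yellow one at (170,150) is unchanged, and the vase and bottle have not moved. I'm handing the job in.

```bash
python3 -c "
from cell import manip
print(manip.job_done())"
```

```text
the job is handed in; nothing more can be done
None
```

I pushed the knob down to its stop, held the vent fully in for about 4 s and released it, then pressed the fan rocker level; the lamp, vase, bottle and jar showed no change in the last pictures, and I handed the job in about 33 s into the 72 s limit (no verdict was returned).

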